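Purge the welding torch

TASK

Get the torch ready to weld: press the white-barred end of the green rocker (fume extractor) fully down, then do the same with the orange rocker (welding power source), and last press the blue gas-purge button on the grey console fully down and keep it down: the program finishes while still holding it pressed. Only press; do not pick up, tip or shove the boxes, and leave the black wire-jog button, the red emergency stop and everything else lying on the bench alone.

Things in the scene. Friction and masses are not known exactly. Their poses are not given: they have to be found in the camera images.
- extractor_box: white switch box, 110 x 80 mm, 60 mm high, loose on rubber feet (about 1.5 kg); origin at the centre of its underside, z up. On top one large green rocker, hinged across its middle, its length along the box's x; the +x end carries a painted white bar and is the ON end
- extractor (a joint): green rocker of the fume extractor's white box: paddle 70 x 36 x 12 mm, long side along the box's x, hinge along the box's y, 70 mm above the bench at the box's centre. 0 = off (white-barred +x end up), 0.44 rad = fully on (that end down on its stop). Starts at or near off, stays where it is left, moves under 1 to 4 N on the barred end
- extractor_on (a point): point on the top face of the green rocker, 25 mm from its middle towards the white-barred ON end; moves with the rocker: about 85 mm above the bench when off, about 74 mm when fully on
- power_box: yellow switch box, 110 x 80 mm, 60 mm high, loose on rubber feet (about 1.5 kg); origin at the centre of its underside, z up. On top one large orange rocker, hinged across its middle, its length along the box's x; the +x end carries a painted white bar and is the ON end
- power (a joint): orange rocker of the welding power source's yellow box: paddle 70 x 36 x 12 mm, long side along the box's x, hinge along the box's y, 70 mm above the bench at the box's centre. 0 = off (white-barred +x end up), 0.44 rad = fully on (that end down on its stop). Starts at or near off, stays where it is left, moves under 1 to 4 N on the barred end
- power_on (a point): point on the top face of the orange rocker, 25 mm from its middle towards the white-barred ON end; moves with the rocker: about 85 mm above the bench when off, about 74 mm when fully on
- console: grey console, 130 x 180 mm, flat top at 70 mm, loose on rubber feet (about 3 kg); origin at the centre of its underside, z up. Round push buttons on top: blue gas-purge at (-25, +55) mm, black wire-jog at (-25, -55) mm, red emergency stop on a yellow disc at (+28, 0) mm in its own x, y
- purge (a joint): joint value of the blue gas-purge push button: 0 = out, 0.008 m = fully down; springs back when let go; 1.5 N to start, 5 N to hold fully down
- purge_top (a point): centre of the top face of the blue gas-purge button, moves with it; 90 mm above the bench when out, 82 mm when fully down; button diameter 32 mm
- jog (a joint): joint value of the black wire-jog push button: 0 = out, 0.008 m = fully down; to be left alone
- jog_top (a point): centre of the top face of the black wire-jog button, moves with it; 90 mm above the bench when out, 82 mm when fully down; button diameter 32 mm
- estop (a joint): joint value of the red emergency stop push button: 0 = out, 0.008 m = fully down; to be left alone
- estop_top (a point): centre of the top face of the red emergency stop button, moves with it; 90 mm above the bench when out, 82 mm when fully down; button diameter 36 mm
- hammer: hammer, 280 mm long, lying beyond the console, leave alone; origin near its middle, x along it towards the head
- wrench: steel wrench, 180 mm long, lying between the robot and the console, leave alone; x along it
- can: red spray can, 60 mm across, 170 mm high, leave alone; origin at the centre of its foot
- jar: amber jar with steel cap, 70 mm across, 80 mm high, leave alone; origin at the centre of its foot
- magnet: red L-shaped welding magnet, 90 x 90 x 18 mm, lying flat, leave alone; origin at the centre of the underside of its square
- pliers: pliers with blue grips, 155 mm long, 14 mm high, lying flat, leave alone; x along them towards the jaws
- clamp: blue C-clamp with a steel screw, about 170 x 95 x 16 mm, lying flat, leave alone; origin near its middle
Things that resemble listed ones, but are neither listed nor needed, are in the scene too. Of the things shaped like the console, the grey one is meant.

How it is judged:
By the outcome, as a careful person would: the job done as asked, in the order asked, and still so for the second after the job is handed in, while the arm keeps its last pose, push and grip.
It also fails if it takes over 48 s, if anything falls off the work surface, if the arm or the gripper's body presses on something with over 40 N, if the wrist force passes 120 N, or if a joint passes its speed limit or range.

ROBOT

A 7-joint arm with a two-finger parallel gripper is mounted at the origin on the work surface. World frame = base frame: x ahead of the robot, y to its left, z up, the work surface at z = 0. Lengths are in m, angles in degrees, forces in N, time in s.
With the tool pointing down it reaches from about 0.425 to 0.875 m from the base axis. Payload 4.7 kg.
Tool frame: the origin (TCP) lies on the centre line of the jaws, within the pads' length; the fingertips stand 17 mm ahead of it and the grasp point (between the pads) lies 2 mm behind it; z points along the fingers, y is the line along which they close (so a half turn about z gives the same grasp; the last joint's range is limited). The gripper opens to 87 mm and grips with 3 to 60 N. Pads are 19 mm wide; open, the fingers measure 117 mm over their backs; the gripper's body (75 mm by 190 mm) begins 51 mm behind the grasp point.
Start: joints at [76.782, 18.392, -4.016, 83.108, 1.295, 78.541, -3.26], TCP at [0.158, -0.631, 0.24] pointing down, gripper open.
Joint ranges: [-163.93, 163.93], [-17.29, 119.83], [-79.2, 71.16], [3.27, 140.29], [-89.18, 269.18], [5.43, 117.66], [-154.24, 154.24]. Speed limits (degrees/s): [147.25, 147.25, 180, 180, 180, 180, 180].

INTERFACE

Orientations are given as [roll, pitch, yaw] about the fixed x, y, z axes, in that order (R = Rz(yaw) Ry(pitch) Rx(roll)).
In Python, from cell import env, read_camera gives the robot as it stands.
- The arm moves only by the shell command python3 -m jog 'ROWS' [FORCE]. ROWS is JSON, a list of rows, each a list of 5 numbers: the opening, from 0 (shut) to 1 (fully open), then the shift along the tool's x, y, z each as a share of 0.02 m, from -1 to 1, then the turn about the tool's z as a share of 45 degrees, from -1 to 1. In form: [[gripper, x, y, z, yaw], ...]. A call has 1 to 12 rows; each row shifts and turns the commanded pose from where the row before left it, along the tool's axes as they then stand; what a row does not reach is not made up. A row lasts 1/12 s, in which the tool goes at most 41.7 mm and 7.16 degrees, less where a joint would pass 70% of its speed; a pose out of reach is approached as far as the arm can. A call with a number of a shift or a turn outside -1 to 1 is refused whole. A call with a gripper value outside its range is refused whole. The fingers move at their own pace and stop on an object; FORCE is the grip in N (left out, the last holds). Time passes only in rows, so rows that do not move let the fingers close. It gives the time, the measured TCP pose, the force, the opening and the grip force at its end, in the units of the state.
- env.get_obs(): the state, without advancing time (a new reading comes with each control period).
- read_camera(name): name is "side" or "top" or "wrist"; returns a dict with "color" (480x640x3 uint8, red, green, blue), "range_z" (480x640 float32, m along the optical axis (not along the pixel's ray), 0 where there is no reading), "mtx" (3x3 intrinsics, pixels), "world_from_camera" (4x4, takes a point from camera to world coordinates); the wrist camera has in their place "T_tool_cam" (4x4, takes a point from camera to tool coordinates, whose origin is the TCP and whose axes are the flange's). Camera axes: x right, y down, z forward; pixel columns grow to the right and rows downward; lengths in m; the calibration is good to about 2 mm. The wrist camera is an equidistant fisheye: a pixel r from the principal point sees the ray r / f radians off the axis. A picture is of the moment at which its call begins: read the wrist's pose just before it.
- env.sign_off(): hands the job in; it is judged then, once.
The state is a dict: "time_s": time; "qpos": joint angles; "joint_velocities": joint speeds; "effort": joint torques, N m; "tool_pos": TCP position; "tool_rot": TCP orientation; "force": force on the tool from outside, world axes, zero at the start; "wrist_torque": the same for the moment, N m; "grip_width": finger opening in m; "grasp_force": force on a finger pad.
Only numpy, scipy, OpenCV 4.12 (cv2) and the standard library are available. Lean on these libraries where they do the work, as an engineer would, in place of code of your own. Each camera call takes 0.05 s, during which the arm holds its last target. There are 200 camera calls.

## Working session

There is one attempt and no reset: what is moved stays moved. The work goes in short steps, Python scripts to look and compute and a shell command to move; the robot and the scene stay as the last step left them, time stands still between calls to the robot, and variables do not carry over. Pictures are saved under pics/ and viewed, at most 10 in all, crops included, and the job is handed in when it is done.

```bash
mkdir -p pics; ls; python3 - <<'E'
from cell import env, read_camera
import cv2,numpy as np
o=env.get_obs(); print({k:np.round(v,3).tolist() for k,v in o.items()})
for n in("top","side"):
    c=read_camera(n); cv2.imwrite(f"pics/{n}0.png",c["color"][:,:,::-1]); np.savez(f"{n}0.npz",**c)
    print(n,c["mtx"].round(1).tolist(),c["world_from_camera"].round(3).tolist())
E
```

```text
pics
{'time_s': 0.0, 'qpos': [76.785, 18.44, -4.017, 83.176, 1.294, 78.539, -3.259], 'joint_velocities': [-0.102, -0.016, -0.051, 0.105, -0.081, 0.012, 0.005], 'effort': [0.0, -49.128, -0.404, -31.253, -0.064, 0.044, 0.0], 'tool_pos': [0.157, -0.63, 0.238], 'tool_rot': [-179.891, 0.004, 14.027], 'force': [-0.385, -0.982, 0.014], 'wrist_torque': [-0.029, 0.079, 0.01], 'grasp_force': 0.0, 'grip_width': 0.087}
top [[440.6, 0.0, 325.0], [0.0, 440.6, 236.0], [0.0, 0.0, 1.0]] [[-0.01, -0.988, 0.154, 0.375], [-1.0, 0.014, 0.021, -0.013], [-0.023, -0.154, -0.988, 1.186], [0.0, 0.0, 0.0, 1.0]]
side [[454.3, 0.0, 314.6], [0.0, 454.3, 245.0], [0.0, 0.0, 1.0]] [[-0.99, -0.078, 0.118, 0.432], [-0.141, 0.592, -0.793, 0.786], [-0.008, -0.802, -0.597, 0.641], [0.0, 0.0, 0.0, 1.0]]
```

View pics/top0.png

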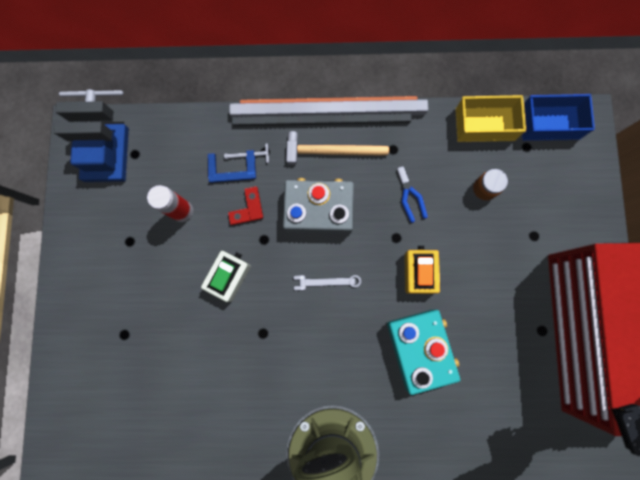

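View pics/side0.png

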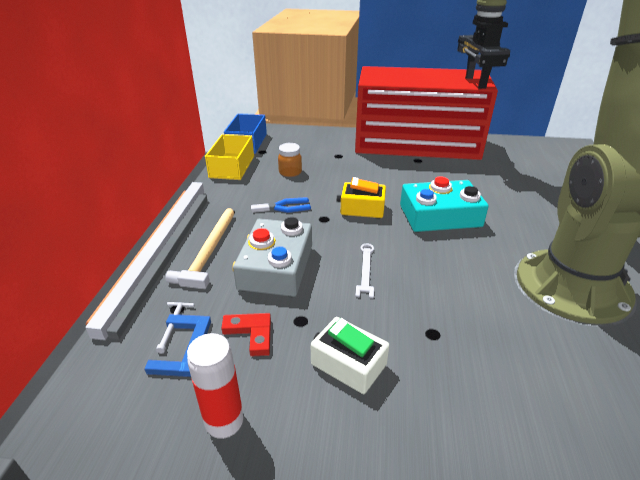

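The top view shows the green rocker at (223,277), the orange rocker at (425,270) and the grey console at (318,205) with its blue button at (296,212). There are two console-shaped things: grey (318,205) and teal (425,350). The grey one fits the description. I'll check it in one enlarged montage and measure the colours in both views.

```bash
cat > h.py <<'E'
import numpy as np,cv2
def load(n,i=0): return dict(np.load(f"{n}{i}.npz"))
def ray(c,u,v):
    d=np.linalg.inv(c["mtx"])@[u,v,1]; T=c["world_from_camera"]
    return T[:3,3],T[:3,:3]@d
def plane(c,uv,z):
    o,d=ray(c,*uv); return o+d*(z-o[2])/d[2]
def tri(ca,a,cb,b):
    (o1,d1),(o2,d2)=ray(ca,*a),ray(cb,*b)
    s=np.linalg.lstsq(np.c_[d1,-d2],o2-o1,rcond=None)[0]
    p,q=o1+s[0]*d1,o2+s[1]*d2
    return (p+q)/2,np.linalg.norm(p-q)
def blob(c,roi,lo,hi):
    x0,y0,x1,y1=roi; hsv=cv2.cvtColor(c["color"],cv2.COLOR_RGB2HSV)
    m=np.zeros(hsv.shape[:2],np.uint8); m[y0:y1,x0:x1]=cv2.inRange(hsv,np.array(lo),np.array(hi))[y0:y1,x0:x1]
    n,l,s,ce=cv2.connectedComponentsWithStats(m); k=1+s[1:,4].argmax()
    return ce[k],s[k,4],cv2.minAreaRect(np.argwhere(l==k)[:,::-1].astype(np.float32)),l==k
E
python3 - <<'E'
from h import *
t,s=load("top"),load("side")
G=((45,120,60),(80,255,255));O=((8,150,150),(19,255,255));B=((100,120,60),(125,255,255))
R={"green":((195,245,255,310),(305,310,400,395),G,.08),"orange":((408,245,442,295),(335,170,395,220),O,.08),
"blue":((284,200,308,224),(262,240,298,270),B,.09),"red":((305,180,332,205),(245,222,280,248),((0,150,100),(6,255,255)),.09)}
for k,(rt,rs,c,z) in R.items():
    a,b=blob(t,rt,*c),blob(s,rs,*c)
    p,e=tri(t,a[0],s,b[0])
    print(k,a[0].round(1),a[1],b[0].round(1),b[1],"tri",p.round(4),"gap",round(e,4),"planes",plane(t,a[0],z).round(4),plane(s,b[0],z).round(4), a[2])
cr=lambda c,x,y,w=50:cv2.resize(c["color"][y-w:y+w,x-w:x+w,::-1],(380,290) if 0 else (290,290),interpolation=cv2.INTER_CUBIC)
m=np.vstack([np.hstack([cr(t,223,277,30),cr(t,425,270,30)]),np.hstack([cr(s,350,350,42),cr(s,364,195,34)])])
m2=np.vstack([cr(t,318,205,42),cr(s,275,255,45)])
m=np.hstack([m,m2])[:, :]; cv2.imwrite("pics/m.png",cv2.resize(m,(800,533)))
E
```

```text
green [220.1 279.5] 298 [353.2 339.8] 724 tri [0.4427 0.2781 0.0709] gap 0.0031 planes [0.4406 0.2757 0.08  ] [0.4441 0.2861 0.08  ] ((220.0000457763672, 279.5000305175781), (14.758047103881836, 19.677398681640625), 26.56505012512207)
orange [425.5 274.4] 316 [363.9 188.5] 103 tri [ 0.4519 -0.2436  0.0594] gap 0.0062 planes [ 0.4475 -0.2393  0.08  ] [ 0.4542 -0.2075  0.08  ] ((425.5, 274.5), (19.0, 15.0), 90.0)
blue [295.8 212.1] 97 [279. 253.] 168 tri [0.6087 0.0842 0.086 ] gap 0.0021 planes [0.6089 0.084  0.09  ] [0.6064 0.0895 0.09  ] ((296.0, 212.0), (10.0, 10.0), 90.0)
red [318.  192.3] 109 [260.8 234.7] 173 tri [0.6598 0.0271 0.0859] gap 0.002 planes [0.6598 0.027  0.09  ] [0.6571 0.033  0.09  ] ((318.0, 192.5), (11.0, 10.0), 90.0)
```

View pics/m.png

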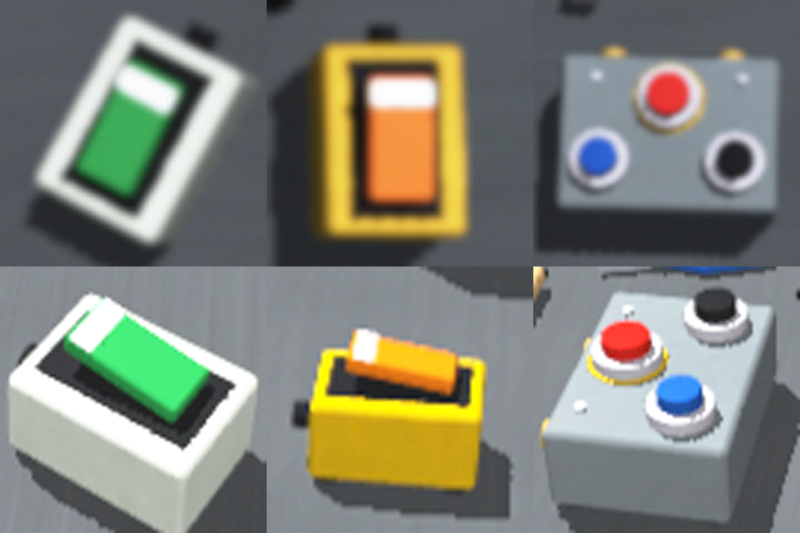

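The crops confirm it. The white bars are at the image-top end of both rockers (top view about (226,267) and (425,261)), and the grey console's blue button is at (296,212). Next I'll measure the bar points, rocker axes and heights.

```bash
cat >> h.py <<'E'
G=((45,120,60),(80,255,255));O=((8,150,150),(19,255,255));W=((0,0,170),(179,70,255))
E
python3 - <<'E'
from h import *
from scipy.ndimage import median_filter
t,s=load("top"),load("side")
def near(c,seed,r=7):
    x,y=seed; return blob(c,(x-r,y-r,x+r+1,y+r+1),*W)
for k,col,rt,rs,bt,bs in (("green",G,(195,245,255,310),(305,310,400,395),(226,267),(338,327)),("orange",((5,150,150),(16,255,255)),(410,245,440,295),(345,176,386,197),(425,261),(355,181))):
    w=near(t,bt); ws=near(s,bs); g=blob(t,rt,*col); gs=blob(s,rs,*col)
    print(k,"bar",w[0].round(1),w[1],ws[0].round(1),ws[1],"body",g[0].round(1),g[1],gs[0].round(1),gs[1])
    P,e=tri(t,w[0],s,ws[0]); Q,e2=tri(t,g[0],s,gs[0])
    print(" bar",P.round(4),e.round(4)," body",Q.round(4),e2.round(4))
    A=plane(t,w[0],.086);B=plane(t,g[0],.077); d=A-B
    print(" plane bar",A.round(4),"body",B.round(4),"dist",np.hypot(*d[:2]).round(4),"yaw",np.degrees(np.arctan2(d[1],d[0])).round(1))
    for c,x in((t,w),(s,ws),(t,g),(s,gs)):
        v,u=np.nonzero(x[3]);z=c["range_z"][v,u];ok=z>0
        T=c["world_from_camera"];p=(np.linalg.inv(c["mtx"])@np.c_[u,v,np.ones(len(u))].T*z)[:,ok]
        print("  depth med",np.median((T[:3,:3]@p).T+T[:3,3],0).round(4))
E
```

```text
green bar [225.1 266.2] 104 [337.2 325.7] 162 body [220.1 279.5] 298 [353.2 339.8] 724
 bar [0.4731 0.2627 0.084 ] 0.0013  body [0.4427 0.2781 0.0709] 0.0031
 plane bar [0.4736 0.2622 0.086 ] body [0.4408 0.2765 0.077 ] dist 0.0357 yaw -23.6
  depth med [0.4739 0.2623 0.0853]
  depth med [0.4727 0.2619 0.0842]
  depth med [0.4401 0.2761 0.0778]
  depth med [0.4435 0.2825 0.0769]
orange bar [425.  260.5] 90 [354.8 180.5] 44 body [425.3 274.5] 308 [363.6 188.6] 93
 bar [ 0.4805 -0.2389  0.0836] 0.0028  body [ 0.4521 -0.2431  0.0592] 0.0072
 plane bar [ 0.4816 -0.2385  0.086 ] body [ 0.4473 -0.2394  0.077 ] dist 0.0344 yaw 1.5
  depth med [ 0.4824 -0.2389  0.0855]
  depth med [ 0.4797 -0.2359  0.0846]
  depth med [ 0.4466 -0.2387  0.078 ]
  depth med [ 0.4553 -0.2207  0.0718]
```

```bash
python3 -m jog '[[0,1,0,0,0],[0,1,0,0,0],[0,1,0,0,0],[0,1,0,0,0],[0,1,0,0,0],[0,1,0,0,0],[0,1,-1,0,0],[0,1,-1,0,0],[0,1,-1,0,0],[0,1,-1,0,0],[0,1,-1,0,0],[0,1,-1,0,0]]' 20
```

```text
time_s: 1.1
tool_pos: [0.3616, -0.4545, 0.239]
tool_rot: [-180.0, 0.0, 14.0]
force: [0.1, 0.2, -0.2]
grip_width: 0.0144
grasp_force: 0.0
```

The bars stand at about 84–86 mm, as they should, and their offsets from the middle fit the given sizes. Moving on to green.

```bash
python3 -m jog '[[0,0,0,0,0.155],[0,0,0,0,0.156],[0,0.5,-1,0,0],[0,0.5,-1,0,0],[0,0.5,-1,0,0],[0,0.5,-1,0,0],[0,0.5,-1,0,0],[0,0.5,-1,0,0],[0,0.5,-1,0,0],[0,0.5,-1,0,0],[0,0.5,-1,0,0],[0,0.5,-1,0,0]]'; python3 -m jog '[[0,0,-1,0,0],[0,0,-1,0,0],[0,0,-1,0,0],[0,0,-1,0,0],[0,0,-1,0,0],[0,0,-1,0,0],[0,0,-1,0,0],[0,0,-1,0,0],[0,0,-1,0,0],[0,0,-1,0,0],[0,0,-1,0,0],[0,0,-1,0,0]]';  python3 -m jog '[[0,0,-1,0,0],[0,0,-1,0,0],[0,0,-1,0,0],[0,0,-1,0,0],[0,0,-1,0,0],[0,0,-1,0,0],[0,0,-1,0,0],[0,0,-1,0,0],[0,0,-1,0,0],[0,0,-1,0,0],[0,0,-1,0,0],[0,0,-1,0,0]]'
```

```text
time_s: 2.1
tool_pos: [0.4612, -0.2548, 0.2391]
tool_rot: [-180.0, 0.0, 0.0]
force: [0.0, 0.3, -0.0]
grip_width: 0.0005
grasp_force: 0.0
time_s: 3.1
tool_pos: [0.4606, -0.015, 0.2392]
tool_rot: [180.0, 0.0, 0.0]
force: [0.4, -0.9, 0.4]
grip_width: 0.0004
grasp_force: 0.0
time_s: 4.1
tool_pos: [0.4606, 0.2248, 0.2392]
tool_rot: [180.0, 0.0, 0.0]
force: [-0.0, -0.5, -0.2]
grip_width: 0.0004
grasp_force: 0.0
```

```bash
python3 -m jog '[[0,0.25,-0.95,0,0],[0,0.25,-0.95,0,0],[0,0,0,1,0.15],[0,0,0,1,0.15],[0,0,0,1,0.15],[0,0,0,1,0.15],[0,0,0,1,0],[0,0,0,0.75,0],[0,0,0,0.5,0],[0,0,0,0,0],[0,0,0,0,0]]'; python3 - <<'E'
from cell import env, read_camera
import cv2,numpy as np
c=read_camera("side"); t=read_camera("top")
a=cv2.resize(c["color"][280:410,280:430,::-1],(600,520),interpolation=2)
cv2.imwrite("pics/g1.png",a)
E
```

```text
time_s: 5.02
tool_pos: [0.4702, 0.2622, 0.1193]
tool_rot: [179.9, 0.1, -25.0]
force: [-0.1, -0.5, -0.5]
grip_width: 0.0007
grasp_force: 0.0
```

View pics/g1.png

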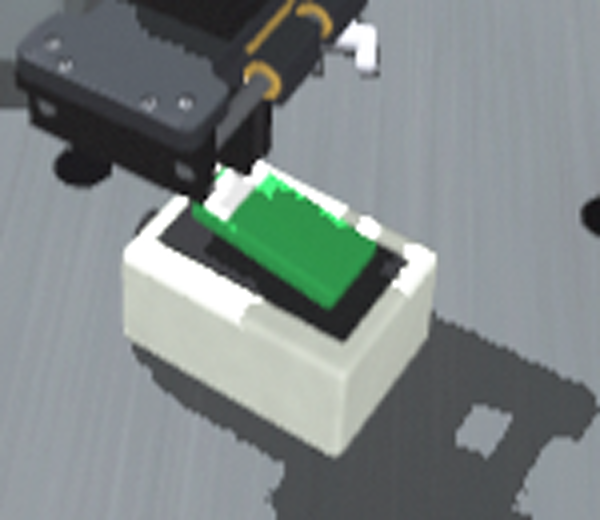

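The shut fingertips hover just above the white bar, at crop (240,175). Pressing.

```bash
python3 -m jog '[[0,0,0,0.5,0],[0,0,0,0.25,0],[0,0,0,0.2,0],[0,0,0,0.2,0],[0,0,0,0.2,0],[0,0,0,0,0]]'; python3 -m jog '[[0,0,0,0.1,0],[0,0,0,0.1,0],[0,0,0,0,0],[0,0,0,0,0]]'
```

```text
time_s: 5.62
tool_pos: [0.4721, 0.2614, 0.0937]
tool_rot: [179.9, -0.1, -25.0]
force: [1.4, -3.8, 7.0]
grip_width: 0.0003
grasp_force: 3.5
time_s: 5.95
tool_pos: [0.4724, 0.2615, 0.0929]
tool_rot: [179.9, -0.2, -25.0]
force: [-5.2, -7.8, 28.6]
grip_width: 0.0003
grasp_force: 13.5
```

```bash
python3 -m jog '[[0,0,0,-0.5,0],[0,0,0,-1,0],[0,0,0,-1,0],[0,0,0,-1,-0.15],[0,0,0,-1,-0.15],[0,0,0,-1,-0.15],[0,0,0,0,-0.13],[0,0,1,0,0],[0,0,1,0,0],[0,0,1,0,0],[0,0,1,0,0],[0,0,1,0,0]]'; python3 -m jog '[[0,0,1,0,0],[0,0,1,0,0],[0,0,1,0,0],[0,0,1,0,0],[0,0,1,0,0],[0,0,1,0,0],[0,0,1,0,0],[0,0,1,0,0],[0,0,1,0,0],[0,0,1,0,0],[0,0,1,0,0],[0,0,1,0,0]]'
python3 - <<'E'
from cell import env, read_camera
import cv2
c=read_camera("side")
cv2.imwrite("pics/g2.png",cv2.resize(c["color"][290:410,290:420,::-1],(520,480),interpolation=2))
E
```

```text
time_s: 6.95
tool_pos: [0.4721, 0.1615, 0.1981]
tool_rot: [180.0, 0.1, 1.1]
force: [0.2, 1.4, -0.6]
grip_width: 0.0007
grasp_force: 0.0
time_s: 7.95
tool_pos: [0.4769, -0.0783, 0.1983]
tool_rot: [180.0, 0.1, 1.1]
force: [-0.6, -0.5, 0.1]
grip_width: 0.0004
grasp_force: 0.0
```

View pics/g2.png

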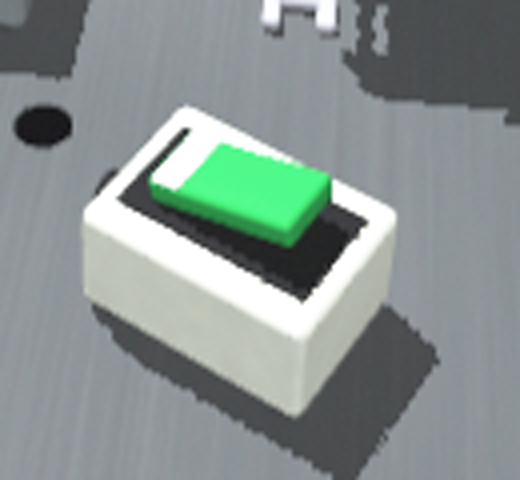

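Green is on, with the barred end (crop (185,165)) down. I'll check its angle by depth and go on to orange.

```bash
python3 -m jog '[[0,0,1,0,0],[0,0,1,0,0],[0,0,1,0,0],[0,0,1,0,0],[0,0,1,0,0],[0,0,1,0,0],[0,0,1,0,0],[0,0,1,0,0],[0,0,0,1,0],[0,0,0,1,0],[0,0,0,1,0],[0,0,0,1,0]]'; python3 -m jog '[[0,0,0,0.3,0],[0,0,0,0,0]]'; cat >> h.py <<'E'
def tilt(c,m):
    v,u=np.nonzero(cv2.erode(m.astype(np.uint8),np.ones((3,3))));z=c["range_z"][v,u];ok=z>0;T=c["world_from_camera"]
    p=((T[:3,:3]@(np.linalg.inv(c["mtx"])@np.c_[u,v,np.ones(len(u))].T*z)).T+T[:3,3])[ok]
    a=np.linalg.lstsq(np.c_[p[:,:2],np.ones(len(p))],p[:,2],rcond=None)[0]
    return a[:2].round(3),p.mean(0).round(4)
E
python3 - <<'E'
from h import *
from cell import read_camera
s=read_camera("side");t=read_camera("top")
for c,r,o in((s,(305,300,400,395),"side"),(t,(195,245,255,310),"top")):
    print(o,"before",tilt(load(o),blob(load(o),r,*G)[3]),"now",tilt(c,blob(c,r,*G)[3]))
cv2.imwrite("pics/o1.png",np.hstack([cv2.resize(s["color"][140:240,310:420,::-1],(440,400),interpolation=2),cv2.resize(t["color"][230:310,385:465,::-1],(360,400),interpolation=2)]))
E
```

```text
time_s: 9.0
tool_pos: [0.4802, -0.2372, 0.1177]
tool_rot: [180.0, 0.1, 1.1]
force: [-0.1, -0.1, 0.2]
grip_width: 0.0001
grasp_force: 0.0
time_s: 9.17
tool_pos: [0.4789, -0.2367, 0.1108]
tool_rot: [-179.9, 0.3, 1.1]
force: [0.7, 0.2, -0.1]
grip_width: 0.0004
grasp_force: 0.0
side before (array([ 0.114, -0.166]), array([0.4428, 0.2836, 0.0769])) now (array([-0.245, -0.013]), array([0.4449, 0.2834, 0.0806]))
top before (array([ 0.179, -0.054]), array([0.4404, 0.2762, 0.0781])) now (array([-0.175,  0.134]), array([0.4432, 0.2744, 0.0824]))
```

View pics/o1.png

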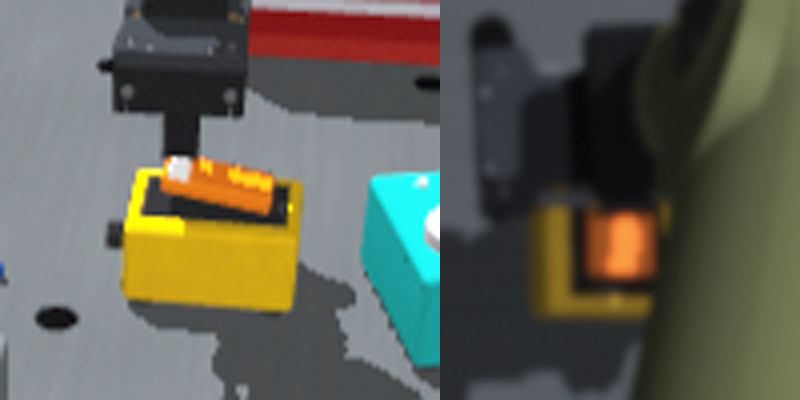

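Green reads −0.22 rad against a start of about +0.2, so it is fully on. The fingertips are right above the orange rocker's bar, at side crop (180,165). Pressing.

```bash
python3 -m jog '[[0,0,0,0.3,0],[0,0,0,0.2,0],[0,0,0,0.2,0],[0,0,0,0.15,0],[0,0,0,0,0]]'; python3 -m jog '[[0,0,0,0.1,0],[0,0,0,0,0],[0,0,0,0,0]]'
```

```text
time_s: 9.68
tool_pos: [0.4808, -0.238, 0.096]
tool_rot: [179.9, 0.0, 1.1]
force: [1.1, -0.8, 1.4]
grip_width: 0.0007
grasp_force: 0.3
time_s: 9.93
tool_pos: [0.4809, -0.238, 0.0944]
tool_rot: [179.9, -0.0, 1.1]
force: [2.3, 0.4, 2.5]
grip_width: 0.0005
grasp_force: 1.4
```

```bash
python3 -m jog '[[0,0,0,0.1,0],[0,0,0,0,0],[0,0,0,0,0]]'; python3 -m jog '[[0,0,0,0.07,0],[0,0,0,0,0],[0,0,0,0,0]]'
```

```text
time_s: 10.18
tool_pos: [0.4813, -0.238, 0.0934]
tool_rot: [179.9, -0.0, 1.1]
force: [1.2, -0.0, 8.1]
grip_width: 0.0005
grasp_force: 4.3
time_s: 10.43
tool_pos: [0.4814, -0.2381, 0.0931]
tool_rot: [179.9, -0.1, 1.1]
force: [-1.5, 1.9, 14.9]
grip_width: 0.0007
grasp_force: 7.3
```

```bash
python3 -m jog '[[0,0,0,0.06,0],[0,0,0,0,0],[0,0,0,0,0]]'; python3 -m jog '[[0,0,0,-0.5,0],[0,0,0,-1,0],[0,0,0,-1,0],[0,0,0,-1,0],[0,0,0,-1,0],[0,0,0,-0.5,0],[0,0.42,-1,0,0],[0,0.42,-1,0,0],[0,0.42,-1,0,0],[0,0.42,-1,0,0],[0,0.42,-1,0,0],[0,0.42,-1,0,0]]';python3 -m jog '[[0,0.42,-1,0,0],[0,0.42,-1,0,0],[0,0.42,-1,0,0],[0,0.42,-1,0,0],[0,0.42,-1,0,0],[0,0.42,-1,0,0],[0,0.42,-1,0,0],[0,0.42,-1,0,0],[0,0.42,-1,0,0],[0,0.42,-1,0,0],[0,0,0,0,0],[0,0,0,0,0]]'
python3 - <<'E'
from h import *
from cell import read_camera
s=read_camera("side");c0=((5,150,150),(16,255,255))
r=(345,170,390,202)
print("before",tilt(load("side"),blob(load("side"),r,*c0)[3]),"now",tilt(s,blob(s,r,*c0)[3]))
cv2.imwrite("pics/o2.png",cv2.resize(s["color"][150:300,230:420,::-1],(760,600),interpolation=2))
E
```

```text
time_s: 10.68
tool_pos: [0.4815, -0.2381, 0.0929]
tool_rot: [179.9, -0.1, 1.1]
force: [-3.1, 2.4, 21.1]
grip_width: 0.0008
grasp_force: 9.9
time_s: 11.68
tool_pos: [0.5275, -0.116, 0.188]
tool_rot: [180.0, 0.2, 1.1]
force: [-0.2, 0.2, 0.2]
grip_width: 0.0005
grasp_force: 0.0
time_s: 12.68
tool_pos: [0.6076, 0.0859, 0.1875]
tool_rot: [179.9, 0.2, 1.3]
force: [-0.0, -0.1, -0.9]
grip_width: 0.0007
grasp_force: 0.0
before (array([0.176, 0.454]), array([ 0.4553, -0.2203,  0.0723])) now (array([-0.21 ,  0.614]), array([ 0.4568, -0.2197,  0.072 ]))
```

View pics/o2.png

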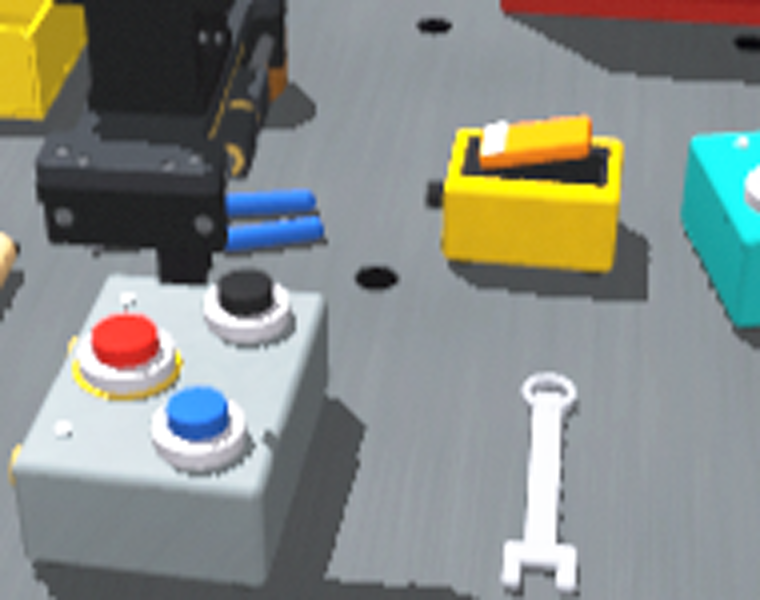

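Orange is on, with the barred end down (crop (495,140)) at slope −0.21. The tool is above the blue button at crop (197,410). Descending.

```bash
python3 -m jog '[[0,0.05,0.05,1,0],[0,0,0,1,0],[0,0,0,1,0],[0,0,0,0.5,0],[0,0,0,0.2,0],[0,0,0,0,0],[0,0,0,0,0]]'; python3 -m jog '[[0,0,0,0.2,0],[0,0,0,0.15,0],[0,0,0,0,0],[0,0,0,0,0]]'
python3 - <<'E'
from h import *
from cell import read_camera
s=read_camera("side")
cv2.imwrite("pics/b1.png",cv2.resize(s["color"][190:300,220:330,::-1],(600,600),interpolation=2))
E
```

```text
time_s: 13.32
tool_pos: [0.6099, 0.0832, 0.1157]
tool_rot: [179.9, 0.0, 1.1]
force: [-0.3, 0.4, -0.2]
grip_width: 0.0007
grasp_force: 0.0
time_s: 13.65
tool_pos: [0.6104, 0.0837, 0.1089]
tool_rot: [180.0, -0.1, 1.1]
force: [1.5, 0.2, 2.4]
grip_width: 0.0005
grasp_force: 1.2
```

View pics/b1.png

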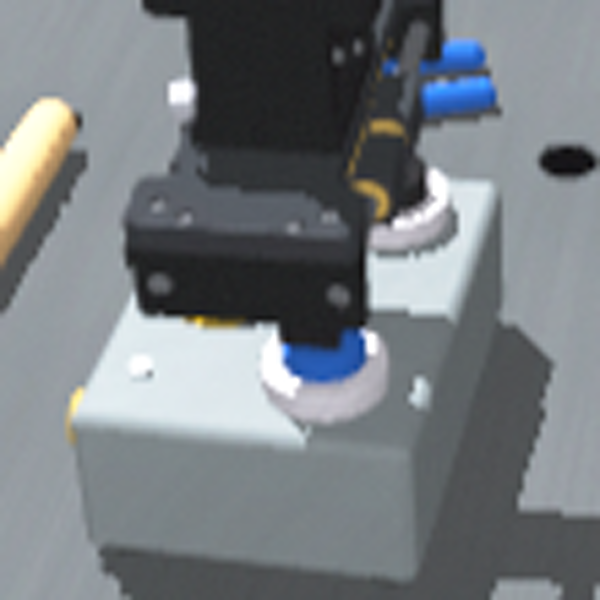

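The fingertips touch the blue button centrally at crop (320,345). Nothing else is touched. Pressing down.

```bash
python3 -m jog '[[0,0,0,0.15,0],[0,0,0,0.15,0],[0,0,0,0.1,0],[0,0,0,0,0],[0,0,0,0,0]]'; python3 -m jog '[[0,0,0,0.05,0],[0,0,0,0,0],[0,0,0,0,0]]'
```

```text
time_s: 14.12
tool_pos: [0.6106, 0.0838, 0.1032]
tool_rot: [179.9, -0.1, 1.1]
force: [-2.6, -1.4, 17.7]
grip_width: 0.0005
grasp_force: 8.8
time_s: 14.37
tool_pos: [0.6106, 0.0838, 0.1031]
tool_rot: [179.9, -0.1, 1.1]
force: [-5.4, -1.6, 21.4]
grip_width: 0.0005
grasp_force: 11.0
```

It has gone stiff with the tips at about 86 mm, though 82 mm was expected. I'll check what they are resting on.

```bash
python3 - <<'E'
from h import *
from cell import read_camera,env
s=read_camera("side");w=read_camera("wrist")
np.savez("side1.npz",**s)
o=env.get_obs();print(o["tool_pos"],o["force"],o["wrist_torque"])
cv2.imwrite("pics/b2.png",np.hstack([cv2.resize(s["color"][235:280,255:300,::-1],(400,400),interpolation=cv2.INTER_NEAREST),cv2.resize(w["color"][:,:,::-1],(400,300)) if 0 else cv2.resize(w["color"][:,80:560,::-1],(400,400))]))
s0=load("side")
for n,c in(("0",s0),("1",s)):
    for nm,r,hs in(("blue",(262,238,298,275),((100,120,60),(125,255,255))),("ring",(262,238,298,285),((0,0,200),(179,40,255))),("white dot",(240,255,252,262),((0,0,200),(179,40,255)))):
        b=blob(c,r,*hs);v,u=np.nonzero(b[3]);print(n,nm,b[0].round(1),b[1],"rows",v.min(),v.max(),"cols",u.min(),u.max())
E
```

```text
[0.61061507 0.08378589 0.10309922] [-5.95474535 -1.93730229 22.55690252] [-0.38478658  1.27670013 -0.0259076 ]
0 blue [279. 253.] 168 rows 247 259 cols 272 286
0 ring [281.7 253.8] 642 rows 238 271 cols 262 297
0 white dot [245.5 258. ] 81 rows 255 261 cols 240 251
1 blue [279.8 256.4] 65 rows 253 259 cols 272 286
1 ring [266.9 261.3] 185 rows 252 270 cols 262 274
1 white dot [245.5 258. ] 83 rows 255 261 cols 240 251
```

View pics/b2.png

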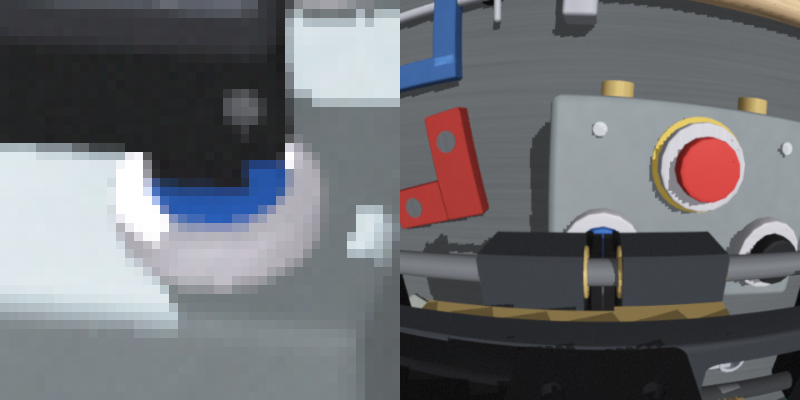

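The picture shows the fingertips centred on the blue cap at crop (205,180), with the collar, red and black buttons clear. I'll get the cap height from depth.

```bash
python3 - <<'E'
from h import *
for n in(0,1):
    c=load("side",n); T=c["world_from_camera"]
    print("img",n)
    for v in range(246,262):
        row=[]
        for u in (273,276,279,282,285):
            z=c["range_z"][v,u];p=T[:3,:3]@(np.linalg.inv(c["mtx"])@[u,v,1]*z)+T[:3,3]
            row.append(f"{c['color'][v,u].tolist()} {p[2]*1000:.0f}")
        print(v,*row,sep=" | ")
E
```

```text
img 0
246 | [104, 110, 110] 69 | [170, 199, 233] 71 | [148, 184, 245] 93 | [158, 192, 239] 94 | [202, 216, 221] 69
247 | [163, 174, 179] 68 | [104, 169, 250] 93 | [59, 150, 253] 93 | [77, 155, 251] 94 | [180, 205, 226] 71
248 | [153, 187, 245] 93 | [58, 152, 253] 94 | [56, 148, 253] 93 | [57, 149, 253] 93 | [130, 178, 241] 91
249 | [68, 156, 253] 93 | [59, 151, 253] 94 | [58, 149, 253] 93 | [57, 148, 253] 93 | [75, 153, 250] 94
250 | [61, 152, 253] 94 | [57, 149, 253] 94 | [59, 150, 253] 94 | [56, 148, 253] 93 | [55, 145, 252] 94
251 | [59, 152, 253] 94 | [58, 151, 253] 95 | [58, 151, 253] 94 | [56, 149, 253] 96 | [56, 145, 252] 94
252 | [59, 153, 253] 94 | [60, 153, 253] 93 | [59, 152, 253] 94 | [57, 150, 253] 95 | [51, 134, 247] 91
253 | [63, 154, 253] 94 | [59, 153, 253] 93 | [56, 152, 253] 93 | [57, 150, 253] 92 | [41, 104, 211] 92
254 | [55, 126, 238] 93 | [64, 155, 253] 93 | [58, 150, 253] 94 | [51, 132, 245] 94 | [33, 76, 150] 88
255 | [34, 81, 161] 92 | [54, 127, 238] 92 | [51, 128, 241] 93 | [43, 101, 202] 92 | [36, 75, 146] 89
256 | [33, 76, 151] 88 | [34, 82, 165] 89 | [40
[... 1486 characters left out ...]
84 | [35, 41, 54] 86 | [35, 36, 39] 88 | [34, 45, 66] 87 | [37, 86, 167] 85
256 | [37, 76, 144] 84 | [39, 70, 131] 85 | [37, 66, 126] 86 | [36, 69, 130] 85 | [39, 87, 170] 84
257 | [56, 98, 178] 85 | [39, 86, 168] 84 | [38, 84, 167] 86 | [39, 87, 170] 85 | [39, 86, 166] 84
258 | [106, 129, 188] 79 | [35, 89, 174] 83 | [39, 89, 175] 84 | [38, 89, 177] 84 | [133, 140, 176] 82
259 | [249, 249, 253] 82 | [63, 104, 181] 82 | [43, 94, 185] 80 | [85, 115, 182] 641 | [181, 179, 188] 83
260 | [251, 251, 253] 82 | [142, 150, 181] 82 | [138, 146, 185] 83 | [152, 158, 184] 82 | [183, 180, 188] 81
261 | [195, 193, 202] 82 | [180, 177, 186] 82 | [183, 181, 188] 82 | [181, 179, 188] 82 | [190, 187, 196] 80
```

Depth puts the cap at 93.5 mm before and about 85 mm now, a travel of about 8 mm. It is on a rigid stop at 22 N, and the console has not shifted (its white dot is unmoved), so the button is fully down. Handing in while holding it.

```bash
python3 -c "
from cell import env
o=env.get_obs();print(o['time_s'],o['tool_pos'],o['force']);print(env.sign_off())"
```

```text
14.4667 [0.61061507 0.08378589 0.10309922] [-5.95474535 -1.93730229 22.55690252]
the job is handed in; nothing more can be done
None
```

The green rocker and then the orange rocker were pressed fully on, and I handed the job in at 14.5 s with the grey console's blue purge button held fully down at about 22 N; the verdict wasn't shown.

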